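# Change the racks over at the staging panel and log in the reagent

### The job

Change over the tube racks on the black panel: the samples are settled, so slide the racks flat along the panel, never lifting or tipping them - first the white-capped rack from the yellow outline to the green outline, then the yellow-capped rack from the white outline into the yellow outline, each left square inside its outline. Then pick up the white bottle with the black cap and hold it upright about 3 cm in front of the scanner's red window, level with it, first with its blue label facing the window for a moment and then with its orange label, and finally stand it gently upright on the round red-rimmed mark, without ever letting it go in the air. Leave everything else where it is.

Things in the scene. Friction and masses are not known exactly. Their poses are not given: they have to be found in the camera images.
- panel: fixed black glass panel, 200 mm (its x) by 410 mm (its y) and 6 mm thick; origin at the centre of its underside on the table, top 6 mm higher. The three outlines lie in a row along its y axis, 150 mm apart, the yellow one in the middle.
- bay_read: yellow painted outline on the panel (reading bay, always the middle one), 160 mm (x) by 84 mm (y) outside, line 5 mm wide, flat; origin at its centre on the panel's top; axes parallel to the panel's. The white-capped rack starts here.
- bay_done: green painted outline, same size and axes (finished bay), at one end of the row; empty at the start. Which end varies.
- bay_wait: white painted outline, same size and axes (waiting bay), at the other end of the row. The yellow-capped rack starts here, a little askew.
- rack_done: loose grey tube rack with ten WHITE caps, about 0.35 kg: block 130 mm (its x) by 60 mm (its y) by 48 mm high, caps up to 66 mm within the middle 114 by 46 mm; small orange tab on its -x end; origin at the centre of its underside, z up. Its long sides are flat and upright.
- rack_wait: loose grey tube rack with ten YELLOW caps, otherwise like rack_done.
- bottle: loose white square bottle with round black cap, about 0.12 kg: body 40 x 40 x 60 mm high, neck diameter 24 mm, cap diameter 30 mm from 66 to 100 mm above the base; origin at the centre of its underside, z up. Blue label on its +x face, orange label on its -x face; each label folds 5 mm over the top edge of the body, so it shows from above. Any yaw at the start.
- label_blue (a point): centre of the blue label on the bottle's +x face, 30 mm above its base
- label_orange (a point): centre of the orange label on the bottle's -x face, 30 mm above its base
- scanner: fixed label scanner: white head 60 x 70 mm and 60 mm high, 60 to 120 mm above the table, on a post and a dark foot 90 x 80 x 12 mm; origin on the table under the head's centre; the window looks along its -x axis; a teal stripe crosses the head's top on the window's side. It stands at the left or the right of the panel, the bottle at the other side.
- window (a point): centre of the scanner's red window, on the head's -x face, 90 mm above the table
- spot: flat round mark on the table, white with a red rim, 68 mm across; origin at its centre. At the left or the right of the panel, the pale dish at the other side.
- dish: loose pale covered dish, 64 mm across, 23 mm high; bystander; origin under its centre
- green_bottle: loose brown bottle with white cap and green labels, shaped like the bottle; bystander
- spare_rack: loose grey rack with red caps, 130 x 60 x 66 mm, off the panel; bystander
- cap_box: loose green open box 100 x 150 x 50 mm; bystander
- tip_box: loose blue box of white tips 110 x 75 x 48 mm; bystander
- foam_tray: loose white foam tray with 20 yellow-capped tubes, 130 x 160 x 78 mm, off the panel; bystander
- marker: loose white and blue marker pen lying down, 110 mm long, 13 mm thick; bystander

How it is judged:
By the outcome, as a careful person would: the job done as asked, in the order asked, and still so for the second after the job is handed in, with the robot touching nothing.
It also fails if it takes over 72 s, if anything falls off the work surface, if the arm or the gripper's body presses on something with over 40 N, if the wrist force passes 120 N, or if a joint passes its speed limit or range.

### The arm

A 6-joint arm with a two-finger parallel gripper is mounted at the origin on the work surface. World frame = base frame: x ahead of the robot, y to its left, z up, the work surface at z = 0. Lengths are in m, angles in rad, forces in N, time in s.
With the tool pointing down it reaches from about 0.425 to 0.95 m from the base axis. Payload 3.5 kg.
Tool frame: the origin (TCP) lies at the very end of the fingers, on their centre line; the grasp point (between the pads) lies 19 mm behind it; z points along the fingers, y is the direction in which the jaws open and shut (so a half turn about z gives the same grasp; the last joint's range is limited). The gripper opens to 85 mm and grips with 20 to 120 N. Pads are 22 mm wide; open, the fingers measure 114 mm over their backs; the gripper's body (76 mm by 85 mm) begins 54 mm behind the grasp point. The pads swing forward as they close: fully open they stand 13 mm farther back than shut.
Start: joints at [1.158, 0.286, 1.577, -0, 1.279, -0.15], TCP at [0.175, 0.652, 0.231] pointing down, gripper open.
Joint ranges: [-2.77, 2.77], [-0.9, 2.22], [0.21, 2.48], [-1.53, 4.67], [0.24, 2.81], [-2.84, 2.84]. Speed limits (rad/s): [2.79, 2.79, 3.14, 3.14, 3.14, 3.14].

### API

Orientations are given as a unit quaternion [w, x, y, z].
In Python, from plant import ctrl gives the robot as it stands. The module is installed in compiled form; this text tells all that it offers.
- The arm moves only by the tool servo_tool, never from a script. Its argument "series" is a list of rows, each a list of 7 numbers: the shift along the tool's x, y, z as a fraction of full scale, then the turn, a rotation vector about the tool's x, y, z as a fraction of full scale, then the gripper's target within -1 to 1 (shut at 1, half-way at 0, fully open at -1). A call has 1 to 10 rows; each row shifts and turns the pose as measured when the row begins, along the tool's axes as they then stand; what a row does not reach is not made up. Full scale, the value 1, is 20 mm for a shift and 4 degrees for a turn. A row lasts 1/10 s, in which the tool goes at most 50 mm and 8.59 degrees, less where a joint would pass 70% of its speed; a pose out of reach is approached as far as the arm can. A call with a number of a shift or a turn outside -1 to 1 is refused whole. A call with a gripper value outside its range is refused whole. The fingers move at their own pace and stop on an object; the grip force is fixed at half the most. Time passes only in rows, so rows that do not move let the fingers close. It gives the time, the measured TCP pose, the force and the opening at its end, in the units of the state.
- ctrl.state(): the state, without advancing time (a new reading comes with each control period).
- ctrl.capture(name): name is "scene" or "top" or "wrist"; returns a dict with "pixels" (420x560x3 uint8, red, green, blue), "mtx" (3x3 intrinsics, pixels), "k1" (the pictures are not rectified: a ray, as slopes to the right and down, at radius r is drawn at 1 + k1 r^2 times it, then the intrinsics apply), "R" (3x3) and "t" (3): a world point X has camera coordinates R X + t. Camera axes: x right, y down, z forward; pixel columns grow to the right and rows downward; lengths in m; the calibration is good to about 2 mm. A picture is of the moment at which its call begins. There is no depth.
- ctrl.close_job(): hands the job in, once; it reports no verdict.
The state is a dict: "t": time; "q": joint angles; "joint_vel": joint speeds; "effort": joint torques, N m; "tcp_pos": TCP position; "tool_rot": TCP orientation; "force": force on the tool from outside, world axes, zero at the start; "moment": the same for the moment, N m; "gripper_width": finger opening in m.
Only numpy, scipy, OpenCV 4.12 (cv2) and the standard library are available. Lean on these libraries where they do the work, as an engineer would, in place of code of your own. Each camera call takes 0.05 s, during which the arm holds its last target. There are 200 camera calls.

## Working session

There is one attempt and no reset: what is moved stays moved. The work goes in short steps, Python scripts to look and compute and a tool call to move; the robot and the scene stay as the last step left them, time stands still between calls to the robot, and variables do not carry over. Pictures are saved under pics/ and viewed, about 8 in all and at most 12, crops included, and the job is handed in when it is done.

Besides the shell and the picture viewer there is one more tool, called by a JSON object that holds its "name" and its "arguments", one argument or row to a line. servo_tool: Moves the arm, as the interface text tells. Its arguments: {"type":"object","properties":{"series":{"type":"array"}},"required":["series"]}

```bash
mkdir -p pics; cat > h.py <<'E'
import numpy as np, cv2
from plant import ctrl
def cap(n,f=None):
    c=ctrl.capture(n)
    if f: cv2.imwrite('pics/'+f,cv2.cvtColor(c['pixels'],cv2.COLOR_RGB2BGR))
    return c
def ray(c,uv):
    K=np.array(c['mtx'],float);k=float(c['k1'])
    uv=np.atleast_2d(np.array(uv,float))
    d=np.stack([(uv[:,0]-K[0,2])/K[0,0],(uv[:,1]-K[1,2])/K[1,1]],1)
    u=d.copy()
    for _ in range(30): u=d/(1+k*(u**2).sum(1,keepdims=True))
    R=np.array(c['R']);t=np.array(c['t'])
    D=np.c_[u,np.ones(len(u))]@R
    return -R.T@t,D
def onz(c,uv,z):
    o,D=ray(c,uv); s=(z-o[2])/D[:,2]
    return o+s[:,None]*D
E
python3 - <<'E'
from h import *
import pickle
cs={}
for n in('top','scene','wrist'):
    cs[n]=cap(n,n+'0.png'); c=cs[n]; print(n,c['mtx'],c['k1'],-np.array(c['R']).T@c['t'])
pickle.dump(cs,open('c0.pkl','wb'))
s=ctrl.state();print(s)
E
```

```text
top [[468.12691752   0.         274.42680197]
 [  0.         468.12691752 207.8739973 ]
 [  0.           0.           1.        ]] 0.04040740947453674 [ 5.50047747e-01 -2.56415618e-05  1.37605616e+00]
scene [[450.39618579   0.         278.27316158]
 [  0.         450.39618579 205.90385308]
 [  0.           0.           1.        ]] -0.05896012187799926 [1.49881783 0.4254346  1.01178404]
wrist [[321.17703909   0.         277.28968536]
 [  0.         321.17703909 214.55771944]
 [  0.           0.           1.        ]] -0.023888160575807234 [0.10790603 0.67092134 0.37362573]
{'t': 0.15, 'q': array([ 1.15800340e+00,  2.87022932e-01,  1.57780399e+00,  2.33107657e-05,
        1.27860860e+00, -1.49989414e-01]), 'joint_vel': array([-0.00024554, -0.0042422 , -0.00450872,  0.00067484,  0.00029377,
       -0.00202903]), 'effort': array([ 8.40605680e-04, -4.06601751e+01, -2.93141466e+01, -1.23387617e-04,
        3.96614458e-03,  6.78832180e-06]), 'tcp_pos': array([0.17511518, 0.6513754 , 0.2302443 ]), 'tool_rot': array([-2.66595737e-04,  1.31027225e-01,  9.91378342e-01, -8.82099338e-04]), 'force': array([ 0.9199043 , -0.58486275,  0.77380734]), 'moment': array([ 0.05894022,  0.04125767, -0.05638335]), 'gripper_width': 0.08530377115189229}
```

View pics/top0.png

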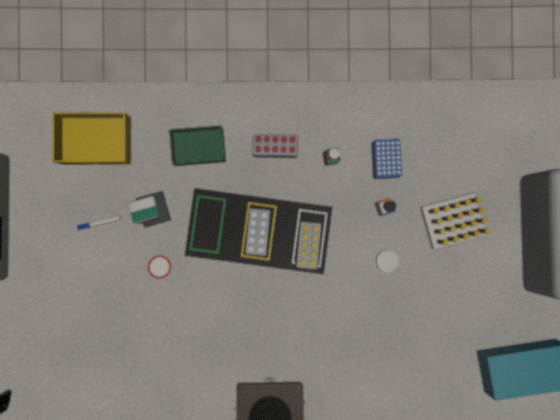

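View pics/scene0.png

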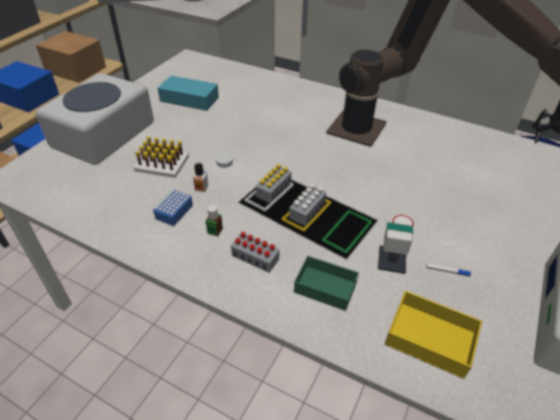

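The top view has +x up and +y to the left. On the panel, green is the left bay (208,223), yellow the middle (258,232) and white the right (310,238). The scanner is at (150,208) with its teal side toward the robot, and the spot is at (160,267). The bottle is at (387,206), and the dish at (388,261). The scene view agrees.

```bash
cat >> h.py <<'E'
def mask(c,lo,hi,box=None):
    hsv=cv2.cvtColor(c['pixels'],cv2.COLOR_RGB2HSV)
    m=cv2.inRange(hsv,np.array(lo),np.array(hi))
    if box is not None:
        b=np.zeros_like(m);x0,y0,x1,y1=box;b[y0:y1,x0:x1]=1;m=m*b
    return m
def rect(c,m,z):
    "min-area rectangle (world, at height z) of the mask pixels"
    v,u=np.nonzero(m)
    if len(u)<4: return None
    P=onz(c,np.c_[u,v],z)[:,:2]
    (cx,cy),(w,h),a=cv2.minAreaRect((P*1000).astype(np.float32))
    if w<h: w,h,a=h,w,a-90   # a = angle of long side
    a=(a+90)%180-90
    return dict(c=np.round([cx,cy],1),mean=np.round(P.mean(0)*1000,1),wh=np.round([w,h],1),a=round(a,1),n=len(u))
E
python3 - <<'E'
from h import *
import pickle
c=pickle.load(open('c0.pkl','rb'))['top']
img=cv2.cvtColor(c['pixels'],cv2.COLOR_RGB2BGR)
G=mask(c,(45,80,30),(90,255,255),(185,185,235,260)); print('green',rect(c,G,.006))
Y=mask(c,(18,90,90),(35,255,255),(235,195,285,265)); print('yellow',rect(c,Y,.006))
W=mask(c,(0,0,120),(180,70,255),(290,205,328,272))
print('white',rect(c,W,.006))
YC=mask(c,(18,90,90),(35,255,255),(294,215,325,270)); print('ycaps',rect(c,YC,.066))
WC=mask(c,(0,0,130),(180,60,255),(247,207,271,258)); print('wcaps',rect(c,WC,.066))
K=mask(c,(0,0,0),(180,255,45),(180,185,335,275)); print('panel',rect(c,K,.006))
R1=cv2.bitwise_or(mask(c,(0,70,80),(10,255,255),(140,250,180,285)),mask(c,(168,70,80),(180,255,255),(140,250,180,285))); print('spot',rect(c,R1,0))
T=mask(c,(75,90,40),(100,255,255),(125,190,175,230)); print('teal',rect(c,T,.12))
H=mask(c,(0,0,140),(180,40,255),(125,190,160,225)); H[220:]=0; print('head',rect(c,H,.12))
cap_=mask(c,(0,0,0),(180,255,60),(375,195,400,218)); print('cap',rect(c,cap_,.1))
B=mask(c,(95,80,40),(130,255,255),(375,195,400,218)); print('blue',rect(c,B,.06))
O=mask(c,(5,100,80),(20,255,255),(375,195,400,218)); print('orange',rect(c,O,.06))
a=[img[185:285,120:335],img[185:285,345:420]]
s=cv2.resize(a[0],None,fx=3.4,fy=3.4,interpolation=cv2.INTER_CUBIC); s2=cv2.resize(a[1][5:45],None,fx=6,fy=6,interpolation=cv2.INTER_CUBIC)
o=np.zeros((s.shape[0]+s2.shape[0],s.shape[1],3),np.uint8);o[:s.shape[0]]=s;o[s.shape[0]:,:s2.shape[1]]=s2
cv2.imwrite('pics/crop.png',o);print(o.shape)
E
```

```text
green {'c': array([553.2, 178.2]), 'mean': array([553.3, 177.7]), 'wh': array([163.6,  87.9]), 'a': -7.8, 'n': 427}
yellow {'c': array([531.7,  29.8]), 'mean': array([529.7,  29.8]), 'wh': array([163.5,  87.5]), 'a': -8.2, 'n': 460}
white {'c': array([ 503.8, -116.6]), 'mean': array([ 493.5, -118.8]), 'wh': array([180.9, 107.9]), 'a': -0.7, 'n': 793}
ycaps {'c': array([ 491.7, -112.6]), 'mean': array([ 491.5, -112.9]), 'wh': array([109.7,  42.6]), 'a': -5.8, 'n': 238}
wcaps {'c': array([529.8,  31.4]), 'mean': array([525.2,  31.9]), 'wh': array([119. ,  49.1]), 'a': -6.0, 'n': 633}
panel {'c': array([531.8,  30.6]), 'mean': array([555.8, 112.8]), 'wh': array([398.6, 190. ]), 'a': 81.9, 'n': 2526}
spot {'c': array([430.1, 319.6]), 'mean': array([430.4, 320. ]), 'wh': array([66.8, 63.6]), 'a': 0.2, 'n': 141}
teal {'c': array([580.1, 329.4]), 'mean': array([580.3, 329.6]), 'wh': array([68.8, 24.6]), 'a': -74.3, 'n': 238}
head {'c': array([608.8, 345. ]), 'mean': array([611.1, 341.6]), 'wh': array([73.9, 71.9]), 'a': -89.8, 'n': 246}
cap {'c': array([ 599.4, -329.2]), 'mean': array([ 598.7, -330.3]), 'wh': array([27.3, 19.1]), 'a': 89.6, 'n': 70}
blue {'c': array([ 584.2, -340.5]), 'mean': array([ 583.6, -340.2]), 'wh': array([21.5,  5.2]), 'a': -68.6, 'n': 14}
orange {'c': array([ 614.7, -327.2]), 'mean': array([ 615.1, -327.8]), 'wh': array([32.1,  8. ]), 'a': -72.0, 'n': 31}
(580, 731, 3)
```

View pics/crop.png

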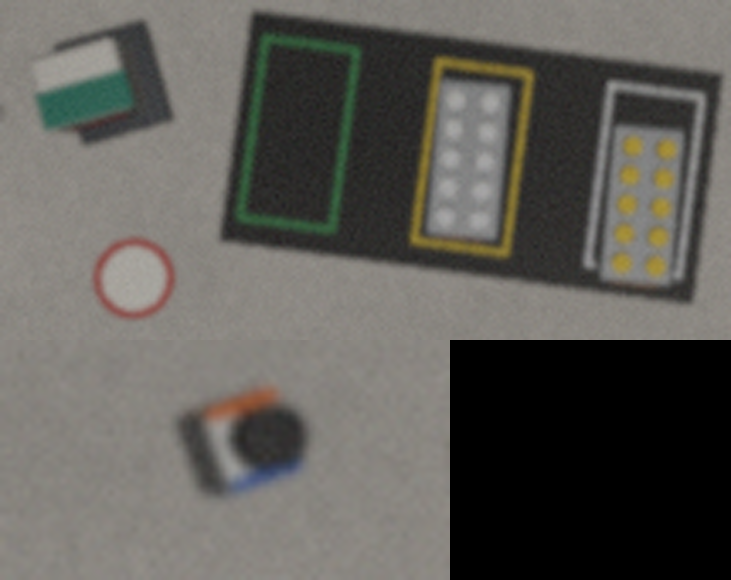

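The crop shows the white rack roughly square in the yellow bay. The yellow rack sits about 19 mm toward the robot and slightly askew. The bottle has its orange label on the far side and its blue label on the near side. The measured sizes match those given: bays 163×88 mm with blur, pitch 150 mm and spot 67 mm. I'm setting out for the white rack.

{"name": "servo_tool", "arguments": {
  "series": [
    [0,0,0,0,0,-0.86,-1],
    [0,0,0,0,0,-0.86,-1],
    [-0.78,-1,0.1,0,0,0,-1],
    [-0.78,-1,0.1,0,0,0,-1],
    [-0.78,-1,0.1,0,0,0,-1],
    [-0.78,-1,0.1,0,0,0,-1],
    [-0.78,-1,0.1,0,0,0,-1],
    [-0.78,-1,0.1,0,0,0,-1],
    [-0.78,-1,0.1,0,0,0,-1],
    [-0.78,-1,0.1,0,0,0,-1]
  ]
}}

```text
t: 1.15
tcp_pos: [0.2771, 0.4695, 0.2091]
tool_rot: [-0.002, 0.066, 0.998, -0.004]
force: [-0.6, -0.6, 0.2]
gripper_width: 0.0853
```

{"name": "servo_tool", "arguments": {
  "series": [
    [-0.78,-1,0.1,0,0,0,-1],
    [-0.78,-1,0.1,0,0,0,-1],
    [-0.78,-1,0.1,0,0,0,-1],
    [-0.78,-1,0.1,0,0,0,-1],
    [-0.78,-1,0.1,0,0,0,-1],
    [-0.78,-1,0.1,0,0,0,-1],
    [-0.78,-1,0.1,0,0,0,-1],
    [-0.78,-1,0.1,0,0,0,-1],
    [-0.78,-1,0.1,0,0,0,-1],
    [-0.78,-1,0.1,0,0,0,-1]
  ]
}}

```text
t: 2.15
tcp_pos: [0.4073, 0.2396, 0.1867]
tool_rot: [-0.004, 0.065, 0.998, -0.005]
force: [-0.3, 0.3, 0.5]
gripper_width: 0.0856
```

```bash
cat >> h.py <<'E'
from scipy.spatial.transform import Rotation as Ro
def need(xyz,psi):
    "shift (units of 20mm) and turn (units of 4deg) in the tool frame to reach xyz with tool-x yaw psi (deg), tool down"
    s=ctrl.state();R=Ro.from_quat(np.roll(s['tool_rot'],-1))
    p=np.radians(psi);T=Ro.from_matrix(np.array([[np.cos(p),np.sin(p),0],[np.sin(p),-np.cos(p),0],[0,0,-1.]]))
    d=R.inv().apply(np.array(xyz)-s['tcp_pos'])/.02
    w=np.degrees((R.inv()*T).as_rotvec())/4
    X=R.apply([1,0,0])
    print('t',round(s['t'],2),'tcp',s['tcp_pos'].round(4),'psi',round(np.degrees(np.arctan2(X[1],X[0])),1),'F',s['force'].round(1),'w',round(s['gripper_width'],4))
    print(' shift',d.round(2),'turn',w.round(2),'q',s['q'].round(2))
E
python3 -c "
from h import *
need((.528,.0315,.16),171.8)"
```

```text
t 2.15 tcp [0.4073 0.2396 0.1867] psi 172.5 F [-0.3  0.3  0.5] w 0.0856
 shift [-7.35 -9.51  1.39] turn [-0.16 -0.09  0.17] q [ 0.32 -0.12  2.1  -0.01  1.18 -1.12]
```

{"name": "servo_tool", "arguments": {
  "series": [
    [-0.74,-0.95,0.14,-0.16,-0.09,0.17,-1],
    [-0.74,-0.95,0.14,0,0,0,-1],
    [-0.74,-0.95,0.14,0,0,0,-1],
    [-0.74,-0.95,0.14,0,0,0,-1],
    [-0.74,-0.95,0.14,0,0,0,-1],
    [-0.74,-0.95,0.14,0,0,0,-1],
    [-0.74,-0.95,0.14,0,0,0,-1],
    [-0.74,-0.95,0.14,0,0,0,-1],
    [-0.6,-0.7,0.14,0,0,0,-1],
    [0,0,0,0,0,0,-1]
  ]
}}

```text
t: 3.15
tcp_pos: [0.5151, 0.0459, 0.158]
tool_rot: [-0.002, 0.074, 0.997, -0.0]
force: [-0.8, -0.3, -0.5]
gripper_width: 0.0854
```

```bash
python3 - <<'E'
from h import *
need((.528,.0315,.16),171.8)
cap('wrist','w1.png'); cap('top','t1.png')
E
```

```text
t 3.15 tcp [0.5151 0.0459 0.158 ] psi 171.5 F [-0.8 -0.3 -0.5] w 0.0854
 shift [-0.74 -0.62 -0.1 ] turn [-0.   -0.05 -0.06] q [-0.11  0.01  2.02 -0.    1.11 -1.53]
```

View pics/w1.png

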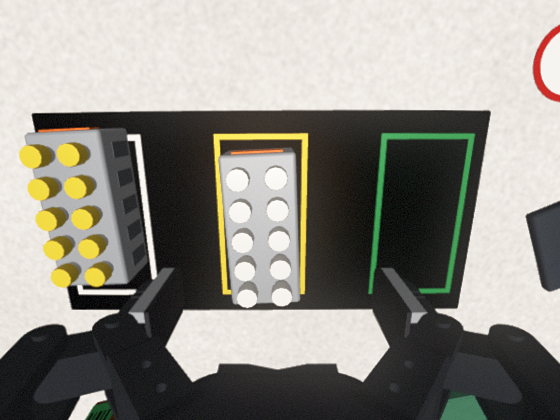

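The wrist view shows the white caps from (237,180) to (282,297), the yellow outline around them, the yellow rack at left and the green outline at right. I'll measure the caps and outlines from this view.

```bash
cat >> h.py <<'E'
def caps(c,lo,hi,box,z=.072,amin=150):
    m=mask(c,lo,hi,box); m=cv2.morphologyEx(m,cv2.MORPH_OPEN,np.ones((3,3)))
    n,_,st,ce=cv2.connectedComponentsWithStats(m)
    k=[i for i in range(1,n) if st[i,4]>=amin]
    P=onz(c,ce[k],z)[:,:2]*1000
    (cx,cy),(w,h),a=cv2.minAreaRect(P.astype(np.float32))
    if w<h:w,h,a=h,w,a-90
    d=P-P.mean(0); v=np.linalg.svd(d)[2][0]; a=np.degrees(np.arctan2(v[1],v[0])); a=(a+90)%180-90
    print('caps',len(k),[int(st[i,4]) for i in k],'c',np.round(P.mean(0),1),'rect',round(cx,1),round(cy,1),round(w,1),round(h,1),'a',round(a,1))
    return P
E
python3 - <<'E'
from h import *
import pickle
c=cap('wrist');pickle.dump(c,open('w1.pkl','wb'))
caps(c,(0,0,200),(180,40,255),(215,155,303,310))
caps(c,(22,120,150),(35,255,255),(15,130,115,290))
print('G',rect(c,mask(c,(50,100,50),(85,255,255),(370,120,480,295)),.006))
print('Y',rect(c,mask(c,(22,120,120),(35,255,255),(205,120,315,300)),.006))
t=cap('top')
caps(t,(0,0,130),(180,60,255),(247,207,271,258),amin=1)
E
```

```text
caps 7 [4559, 349, 355, 322, 325, 285, 283] c [546.7  30. ] rect 536.0 30.8 87.2 28.4 a -7.1
caps 10 [407, 392, 381, 363, 339, 351, 316, 325, 313, 290] c [ 492.3 -112.9] rect 492.4 -112.9 96.2 28.2 a -6.0
G {'c': array([555.1, 178.2]), 'mean': array([537.3, 182.2]), 'wh': array([161.8,  85.9]), 'a': -8.2, 'n': 2723}
Y {'c': array([533.5,  28.9]), 'mean': array([513.5,  33. ]), 'wh': array([161.7,  85.3]), 'a': -8.2, 'n': 2447}
caps 1 [240] c [570.1  27.4] rect 570.1 27.4 0.0 0.0 a 0.0
```

```bash
python3 - <<'E'
from h import *
import pickle
c=pickle.load(open('w1.pkl','rb'))
for v in(215,225,235,245): caps(c,(0,0,v),(180,40,255),(215,155,303,310))
need((.531,.031,.16),171.8)
E
```

```text
caps 11 [489, 409, 401, 371, 367, 336, 336, 308, 314, 277, 276] c [526.3  32.8] rect 525.7 31.8 108.3 28.3 a -8.4
caps 10 [391, 387, 353, 351, 329, 328, 299, 297, 270, 272] c [531.6  31.2] rect 531.6 31.2 96.4 28.2 a -5.6
caps 10 [375, 375, 342, 339, 313, 312, 288, 288, 259, 267] c [531.6  31.2] rect 531.6 31.2 96.4 28.1 a -5.7
caps 10 [360, 358, 323, 324, 300, 296, 274, 270, 242, 246] c [531.5  31.2] rect 531.5 31.2 96.3 28.1 a -5.9
t 3.35 tcp [0.5141 0.0482 0.1584] psi 171.7 F [ 0.3 -0.1  0.2] w 0.0857
 shift [-0.96 -0.73 -0.08] turn [ 0.   -0.05 -0.02] q [-0.1   0.01  2.03  0.    1.11 -1.53]
```

{"name": "servo_tool", "arguments": {
  "series": [
    [-0.98,-0.75,0,0,-0.05,-0.62,-1],
    [0,0,0,0,0,0,-1],
    [0,0,1,0,0,0,-1],
    [0,0,1,0,0,0,-1],
    [0,0,1,0,0,0,-1],
    [0,0,0,0,0,0,-1]
  ]
}}

```text
t: 3.95
tcp_pos: [0.5294, 0.0366, 0.0987]
tool_rot: [0.001, 0.048, 0.999, 0.001]
force: [-1.0, 0.4, -0.4]
gripper_width: 0.0855
```

```bash
python3 -c "
from h import *
need((.5315,.0312,.016),174.2)"
```

```text
t 3.95 tcp [0.5294 0.0366 0.0987] psi 174.6 F [-1.   0.4 -0.4] w 0.0855
 shift [-0.12 -0.27  4.14] turn [0.03 0.03 0.09] q [-0.12  0.12  2.03  0.    0.99 -1.6 ]
```

{"name": "servo_tool", "arguments": {
  "series": [
    [-0.12,-0.27,1,0.03,0.03,0.09,-1],
    [0,0,1,0,0,0,-1],
    [0,0,1,0,0,0,-1],
    [0,0,0.9,0,0,0,-1],
    [0,0,0.2,0,0,0,-1],
    [0,0,0,0,0,0,-1]
  ]
}}

```text
t: 4.55
tcp_pos: [0.5336, 0.0354, 0.0213]
tool_rot: [0.004, 0.049, 0.999, 0.0]
force: [-0.2, 0.2, 0.9]
gripper_width: 0.0854
```

```bash
python3 -c "
from h import *
need((.5315,.0312,.016),174.2)"
```

```text
t 4.55 tcp [0.5336 0.0354 0.0213] psi 174.4 F [-0.2  0.2  0.9] w 0.0854
 shift [ 0.08 -0.22  0.27] turn [0.02 0.1  0.04] q [-0.12  0.25  2.05  0.    0.83 -1.6 ]
```

{"name": "servo_tool", "arguments": {
  "series": [
    [0.08,-0.3,0.25,0.02,0.1,0.04,-1],
    [0,0,0,0,0,0,-1],
    [0,0,0,0,0,0,0.2],
    [0,0,0,0,0,0,0.5],
    [0,0,0,0,0,0,1],
    [0,0,0,0,0,0,1],
    [0,0,0,0,0,0,1]
  ]
}}

```text
t: 5.25
tcp_pos: [0.5337, 0.0294, 0.0204]
tool_rot: [0.003, 0.051, 0.999, -0.0]
force: [0.6, 0.3, 0.5]
gripper_width: 0.0588
```

```bash
python3 -c "
from h import *
need((.5315,.0312,.016),174.2)"
```

```text
t 5.25 tcp [0.5337 0.0294 0.0204] psi 174.2 F [0.6 0.3 0.5] w 0.0588
 shift [0.12 0.08 0.22] turn [-0.    0.09 -0.  ] q [-0.14  0.26  2.05  0.    0.83 -1.6 ]
```

{"name": "servo_tool", "arguments": {
  "series": [
    [0,0.15,0,0,0,0.2,1],
    [0,0.3,0,0,0,0.2,1],
    [0,0.3,0,0,0,0.2,1]
  ]
}}

```text
t: 5.55
tcp_pos: [0.5355, 0.044, 0.0204]
tool_rot: [0.003, 0.074, 0.997, -0.001]
force: [0.1, -1.8, -1.4]
gripper_width: 0.0592
```

```bash
python3 -c "
from h import *
need((.5565,.178,.0204),171.8)"
```

```text
t 5.55 tcp [0.5355 0.044  0.0204] psi 171.6 F [ 0.1 -1.8 -1.4] w 0.0592
 shift [-0.05  6.78 -0.01] turn [-0.02  0.09 -0.06] q [-0.11  0.26  2.04 -0.    0.83 -1.53]
```

{"name": "servo_tool", "arguments": {
  "series": [
    [0,0.5,0.03,0,0,-0.03,1],
    [0,0.6,0.02,0,0,-0.03,1],
    [0,0.7,0.02,0,0,0,1],
    [0,0.7,0.02,0,0,0,1],
    [0,0.7,0.02,0,0,0,1]
  ]
}}

```text
t: 6.05
tcp_pos: [0.5474, 0.1116, 0.0204]
tool_rot: [0.005, 0.071, 0.997, -0.002]
force: [-0.8, -3.8, 4.0]
gripper_width: 0.0589
```

```bash
python3 -c "
from h import *
need((.5565,.178,.0204),171.8)"
```

```text
t 6.05 tcp [0.5474 0.1116 0.0204] psi 171.8 F [-0.8 -3.8  4. ] w 0.0589
 shift [ 0.02  3.35 -0.01] turn [-0.04  0.13  0.01] q [ 0.02  0.3   1.99 -0.01  0.84 -1.4 ]
```

{"name": "servo_tool", "arguments": {
  "series": [
    [0,0.6,0.02,0,0,0,1],
    [0,0.6,0.02,0,0,0,1],
    [0,0.6,0.01,0,0,0,1],
    [0,0.6,0.01,0,0,0,1],
    [0,0.4,0,0,0,0,1],
    [0,0.2,0,0,0,0,1],
    [0,0,0,0,0,0,1]
  ]
}}

```text
t: 6.75
tcp_pos: [0.5573, 0.1794, 0.0204]
tool_rot: [0.005, 0.068, 0.998, -0.002]
force: [0.4, -3.2, 5.1]
gripper_width: 0.059
```

```bash
python3 - <<'E'
from h import *
need((.5565,.178,.0204),171.8)
t=cap('wrist','w2.png')
E
```

```text
t 6.75 tcp [0.5573 0.1794 0.0204] psi 172.2 F [ 0.4 -3.2  5.1] w 0.059
 shift [ 0.03 -0.07  0.  ] turn [-0.05  0.15  0.09] q [ 0.14  0.35  1.93 -0.01  0.86 -1.29]
```

View pics/w2.png

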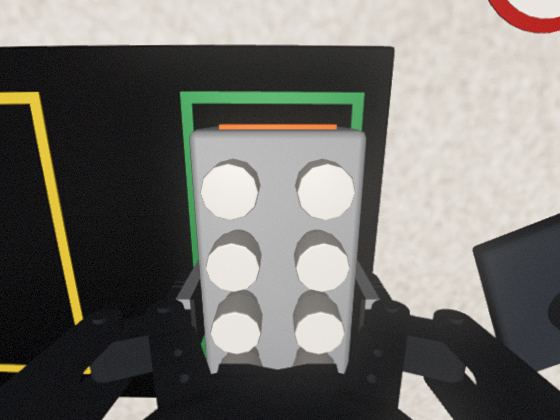

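The rack is held in the green bay. The near top edge of the block runs (191,133)–(365,133), and the near green line runs (181,93)–(363,93). I'll compare their positions.

```bash
python3 - <<'E'
from h import *
c=cap('wrist')
P=caps(c,(0,0,225),(180,40,255),(195,150,360,358))
print(P.round(0).tolist())
print('G',rect(c,mask(c,(50,100,50),(85,255,255),(170,80,370,110)),.006))
b=onz(c,[[191,133],[365,133]],.054)*1000;g=onz(c,[[181,93],[363,93]],.006)*1000
p=np.radians(171.8);X=np.array([np.cos(p),np.sin(p)]);Y=np.array([np.sin(p),-np.cos(p)])
G=np.array([554.3,178.2])
for q in(b,g): print(q[:,:2].round(1).tolist(),[(round((r[:2]-G)@X,1),round((r[:2]-G)@Y,1)) for r in q])
E
```

```text
caps 6 [2317, 2305, 1857, 1842, 1473, 1465] c [531.3 184. ] rect 531.3 184.0 48.5 28.2 a -8.1
[[505.0, 173.0], [509.0, 201.0], [529.0, 170.0], [533.0, 198.0], [553.0, 167.0], [557.0, 195.0]]
G {'c': array([478.9, 188.4]), 'mean': array([477.8, 188. ]), 'wh': array([85.6,  7.9]), 'a': 81.9, 'n': 2445}
[[487.8, 161.2], [495.7, 218.3]] [(np.float64(63.4), np.float64(-26.3)), (np.float64(63.7), np.float64(31.3))]
[[469.9, 147.5], [481.6, 230.7]] [(np.float64(79.1), np.float64(-42.4)), (np.float64(79.5), np.float64(41.6))]
```

{"name": "servo_tool", "arguments": {
  "series": [
    [0,-0.13,0,0,0,0,1],
    [0,0,0,0,0,0,1],
    [0,0,0,0,0,0,1]
  ]
}}

```text
t: 7.15
tcp_pos: [0.557, 0.1774, 0.0204]
tool_rot: [0.005, 0.071, 0.997, 0.0]
force: [0.8, 1.0, 3.1]
gripper_width: 0.0591
```

```bash
python3 - <<'E'
from h import *
need((.5565,.178,.0204),171.8)
c=cap('wrist')
P=caps(c,(0,0,225),(180,40,255),(185,150,360,358)); print(P[-2:].mean(0))
E
```

```text
t 7.15 tcp [0.557  0.1774 0.0204] psi 171.9 F [0.8 1.  3.1] w 0.0591
 shift [0.03 0.03 0.  ] turn [0.02 0.15 0.02] q [ 0.14  0.35  1.93 -0.    0.85 -1.29]
caps 6 [2328, 2326, 1872, 1861, 1486, 1486] c [530.9 182. ] rect 530.9 182.0 48.4 28.2 a -8.3
[554.8345825  178.57432403]
```

{"name": "servo_tool", "arguments": {
  "series": [
    [0,0,0,0,0,0,0],
    [0,0,0,0,0,0,-1],
    [0,0,0,0,0,0,-1],
    [0,0,0,0,0,0,-1],
    [0,0,-0.8,0,0,0,-1],
    [0,0,-1,0,0,0,-1],
    [0,0,-1,0,0,0,-1],
    [0,0,-1,0,0,0,-1],
    [0,0,-1,0,0,0,-1],
    [0,0,-1,0,0,0,-1]
  ]
}}

```text
t: 8.2
tcp_pos: [0.5512, 0.1758, 0.1379]
tool_rot: [-0.0, 0.071, 0.997, -0.002]
force: [0.4, 0.1, 0.0]
gripper_width: 0.0857
```

```bash
python3 -c "
from h import *
need((.4923,-.1129,.14),174)
t=cap('top')
print(rect(t,mask(t,(45,80,30),(90,255,255),(185,185,235,260)),.006))
"
```

```text
t 8.2 tcp [0.5512 0.1758 0.1379] psi 171.9 F [0.4 0.1 0. ] w 0.0857
 shift [  0.88 -14.71  -0.05] turn [-0.05  0.   -0.53] q [ 0.13  0.17  1.89 -0.    1.08 -1.29]
{'c': array([552.4, 178.2]), 'mean': array([563. , 165.4]), 'wh': array([164.9,  88.7]), 'a': -8.3, 'n': 270}
```

{"name": "servo_tool", "arguments": {
  "series": [
    [0.05,-0.8,0,-0.05,0,-0.5,-1],
    [0.05,-1,0,0,0,0,-1],
    [0.05,-1,0,0,0,0,-1],
    [0.05,-1,0,0,0,0,-1],
    [0.05,-1,0,0,0,0,-1],
    [0.05,-1,0,0,0,0,-1],
    [0.05,-1,0,0,0,0,-1],
    [0.05,-1,0,0,0,0,-1],
    [0.05,-1,0,0,0,0,-1],
    [0.05,-1,0,0,0,0,-1]
  ]
}}

```text
t: 9.25
tcp_pos: [0.5232, -0.0222, 0.1484]
tool_rot: [0.01, 0.049, 0.999, 0.001]
force: [0.2, 0.6, -0.4]
gripper_width: 0.0852
```

{"name": "servo_tool", "arguments": {
  "series": [
    [0.05,-1,0,0,0,0,-1],
    [0.05,-1,0,0,0,0,-1],
    [0.05,-1,0,0,0,0,-1],
    [0.05,-0.8,0,0,0,0,-1],
    [0,0,0,0,0,0,-1],
    [0,0,0,0,0,0,-1]
  ]
}}

```text
t: 9.85
tcp_pos: [0.5102, -0.1024, 0.1497]
tool_rot: [0.011, 0.051, 0.999, 0.0]
force: [-0.6, -0.5, 0.4]
gripper_width: 0.0855
```

```bash
python3 - <<'E'
from h import *
c=cap('wrist','w3.png')
caps(c,(22,120,150),(35,255,255),(150,100,400,350))
need((.4923,-.1129,.14),174)
E
```

```text
caps 11 [495, 482, 1028, 447, 453, 407, 409, 369, 370, 339, 341] c [ 492.9 -105.1] rect 496.2 -77.4 99.4 96.1 a -9.9
t 9.9 tcp [ 0.5103 -0.1022  0.1497] psi 174.2 F [ 0.5 -0.4  0.4] w 0.0854
 shift [ 0.85 -0.62  0.46] turn [0.02 0.32 0.04] q [-0.4   0.02  2.04  0.01  1.07 -1.87]
```

View pics/w3.png

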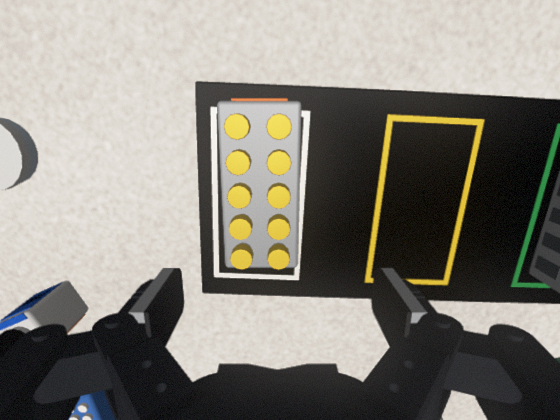

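The yellow rack fills (218,100)–(300,268), and the yellow outline at (370–484, 115–284) is now empty. I'm re-measuring both.

```bash
python3 - <<'E'
from h import *
c=cap('wrist')
P=caps(c,(22,120,200),(35,255,255),(200,100,310,275))
print('Y',rect(c,mask(c,(22,120,120),(35,255,255),(350,105,495,290)),.006))
x,y=P.mean(0)/1000
need((x,y,.018),174)
E
```

```text
caps 10 [476, 479, 436, 436, 390, 397, 357, 359, 323, 321] c [ 492.5 -112.9] rect 492.5 -112.9 96.2 28.2 a -6.0
Y {'c': array([533.7,  29.8]), 'mean': array([518.9,  32. ]), 'wh': array([161.5,  85.4]), 'a': -8.3, 'n': 2846}
t 9.95 tcp [ 0.5104 -0.1019  0.1496] psi 174.2 F [0.2 0.2 0.9] w 0.0854
 shift [ 0.98 -0.65  6.56] turn [0.03 0.32 0.05] q [-0.4   0.02  2.04  0.01  1.07 -1.87]
```

{"name": "servo_tool", "arguments": {
  "series": [
    [0.5,-0.35,0,0.03,0.32,0.05,-1],
    [0.45,-0.4,0,0,0,0,-1],
    [0,0,1,0,0,0,-1],
    [0,0,1,0,0,0,-1],
    [0,0,0,0,0,0,-1]
  ]
}}

```text
t: 10.45
tcp_pos: [0.4874, -0.1145, 0.1093]
tool_rot: [-0.001, 0.05, 0.999, -0.001]
force: [-0.3, 0.3, -0.4]
gripper_width: 0.0852
```

```bash
python3 -c "
from h import *
need((.4925,-.1129,.018),174)"
```

```text
t 10.45 tcp [ 0.4874 -0.1145  0.1093] psi 174.2 F [-0.3  0.3 -0.4] w 0.0852
 shift [-0.25  0.11  4.56] turn [-0.02 -0.02  0.05] q [-0.43  0.04  2.09 -0.    1.01 -1.9 ]
```

{"name": "servo_tool", "arguments": {
  "series": [
    [-0.15,0.1,1,0,0,0,-1],
    [0,0,1,0,0.05,0,-1],
    [0,0,1,0,0.05,0,-1],
    [0,0,1,0,0.05,0,-1],
    [0,0,0.4,0,0,0,-1],
    [0,0,0,0,0,0,-1]
  ]
}}

```text
t: 11.05
tcp_pos: [0.4919, -0.1148, 0.0243]
tool_rot: [-0.003, 0.05, 0.999, -0.002]
force: [-0.6, 0.5, -1.1]
gripper_width: 0.0852
```

```bash
python3 -c "
from h import *
need((.4925,-.1129,.018),174)"
```

```text
t 11.05 tcp [ 0.4919 -0.1148  0.0243] psi 174.3 F [-0.6  0.5 -1.1] w 0.0852
 shift [-0.02  0.1   0.32] turn [-0.06 -0.09  0.07] q [-0.43  0.2   2.11 -0.01  0.84 -1.89]
```

{"name": "servo_tool", "arguments": {
  "series": [
    [0,0.1,0.3,-0.06,-0.09,0.07,-1],
    [0,0,0,0,0,0,0.2],
    [0,0,0,0,0,0,0.5],
    [0,0,0,0,0,0,1],
    [0,0,0,0,0,0,1],
    [0,0,0,0,0,0,1]
  ]
}}

```text
t: 11.65
tcp_pos: [0.4936, -0.1136, 0.0211]
tool_rot: [0.003, 0.052, 0.999, -0.001]
force: [0.5, -0.3, -1.9]
gripper_width: 0.0592
```

```bash
python3 - <<'E'
from h import *
c=cap('wrist')
P=caps(c,(22,120,200),(35,255,255),(195,110,370,358)); print(P.round(0).tolist())
need((.5328,.0294,.02),171.8)
E
```

```text
caps 6 [2285, 2278, 1840, 1834, 1479, 1467] c [ 468.5 -110. ] rect 468.5 -110.0 48.4 28.3 a -6.1
[[443.0, -121.0], [446.0, -93.0], [467.0, -124.0], [470.0, -96.0], [491.0, -127.0], [494.0, -98.0]]
t 11.7 tcp [ 0.4936 -0.1136  0.0211] psi 174.0 F [ 0.6  0.1 -3.3] w 0.0588
 shift [-1.2   7.32  0.05] turn [-0.02  0.08  0.55] q [-0.43  0.2   2.12  0.    0.82 -1.89]
```

{"name": "servo_tool", "arguments": {
  "series": [
    [0,0,0.06,0,0,0,1],
    [0,0.2,0.02,0,0,0.15,1],
    [-0.1,0.4,0.02,0,0,0.15,1],
    [-0.1,0.5,0.02,0,0,0.15,1],
    [-0.1,0.6,0.02,0,0,0.1,1]
  ]
}}

```text
t: 12.2
tcp_pos: [0.5055, -0.082, 0.0212]
tool_rot: [0.003, 0.073, 0.997, -0.003]
force: [-0.9, -3.2, 0.8]
gripper_width: 0.059
```

```bash
python3 -c "
from h import *
need((.534,.0288,.021),171.8)"
```

```text
t 12.2 tcp [ 0.5055 -0.082   0.0212] psi 171.6 F [-0.9 -3.2  0.8] w 0.059
 shift [-0.6   5.69 -0.01] turn [-0.07  0.1  -0.05] q [-0.36  0.21  2.1  -0.    0.82 -1.78]
```

{"name": "servo_tool", "arguments": {
  "series": [
    [-0.1,0.6,0.02,0,0,0,1],
    [-0.1,0.7,0.02,0,0,0,1],
    [-0.1,0.7,0.02,0,0,0,1],
    [-0.1,0.7,0.02,0,0,0,1],
    [-0.1,0.7,0.02,0,0,0,1]
  ]
}}

```text
t: 12.7
tcp_pos: [0.5287, -0.0134, 0.0213]
tool_rot: [0.005, 0.072, 0.997, -0.005]
force: [-1.5, -3.3, 4.8]
gripper_width: 0.0592
```

```bash
python3 -c "
from h import *
need((.534,.0288,.021),171.8)"
```

```text
t 12.7 tcp [ 0.5287 -0.0134  0.0213] psi 171.7 F [-1.5 -3.3  4.8] w 0.0592
 shift [ 0.04  2.13 -0.  ] turn [-0.13  0.14 -0.01] q [-0.21  0.24  2.06 -0.01  0.82 -1.63]
```

{"name": "servo_tool", "arguments": {
  "series": [
    [0,0.6,0.01,-0.05,0,0,1],
    [0,0.5,0.01,-0.04,0,0,1],
    [0,0.4,0.01,-0.03,0,0,1],
    [0,0.3,0,0,0,0,1],
    [0,0.1,0,0,0,0,1],
    [0,0,0,0,0,0,1]
  ]
}}

```text
t: 13.3
tcp_pos: [0.5355, 0.029, 0.0211]
tool_rot: [0.005, 0.07, 0.998, -0.001]
force: [-0.5, -3.0, 4.1]
gripper_width: 0.0589
```

```bash
python3 - <<'E'
from h import *
c=cap('wrist')
P=caps(c,(22,120,200),(35,255,255),(195,110,370,358)); print(P[-2:].mean(0))
need((.534,.0288,.021),171.8)
E
```

```text
caps 7 [254, 2336, 2343, 1875, 1882, 1516, 1518] c [504.5  37.6] rect 500.0 36.3 73.1 34.0 a -26.0
[534.32102699  30.14922693]
t 13.35 tcp [0.5355 0.029  0.0211] psi 172.0 F [ 0.8 -1.1  3.6] w 0.0589
 shift [ 0.07 -0.02  0.01] turn [-0.02  0.15  0.05] q [-0.13  0.26  2.05 -0.    0.83 -1.56]
```

{"name": "servo_tool", "arguments": {
  "series": [
    [0,0,0,0,0,0,0],
    [0,0,0,0,0,0,-1],
    [0,0,0,0,0,0,-1],
    [0,0,0,0,0,0,-1],
    [0,0,-0.8,0,0,0,-1],
    [0,0,-1,0,0,0,-1],
    [0,0,-1,0,0,0,-1],
    [0,0,-1,0,0,0,-1],
    [0,0,-1,0,0,0,-1],
    [0,0,-1,0,0,0,-1]
  ]
}}

```text
t: 14.35
tcp_pos: [0.5279, 0.0315, 0.1318]
tool_rot: [-0.002, 0.074, 0.997, 0.004]
force: [0.1, -0.8, -0.9]
gripper_width: 0.0856
```

{"name": "servo_tool", "arguments": {
  "series": [
    [0,0,-1,0,0,0,-1],
    [0,0,-0.6,0,0,0,-1],
    [0,0,0,0,0,0,-1]
  ]
}}

```text
t: 14.65
tcp_pos: [0.5292, 0.0317, 0.1672]
tool_rot: [0.0, 0.075, 0.997, 0.004]
force: [-0.0, 1.1, 0.1]
gripper_width: 0.0851
```

```bash
python3 - <<'E'
from h import *
need((.56,-.30,.18),20)
c=cap('wrist','w4.png')
E
```

```text
t 14.65 tcp [0.5292 0.0317 0.1672] psi 171.4 F [-0.   1.1  0.1] w 0.0851
 shift [ -4.   -16.16  -0.78] turn [ 0.05 -0.16 37.85] q [-0.14  0.03  1.99  0.01  1.12 -1.56]
```

View pics/w4.png

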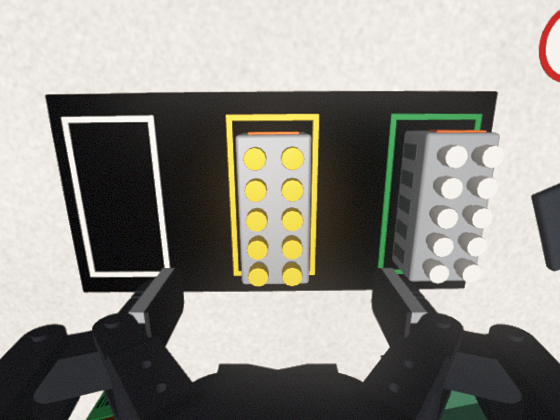

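The view shows the yellow rack inside the yellow outline, the white rack inside the green outline seen obliquely, and the white outline empty. Next I go to the bottle and turn the tool.

{"name": "servo_tool", "arguments": {
  "series": [
    [-0.2,-0.8,-0.05,0.05,-0.16,0,-1],
    [-0.25,-1,-0.05,0,0,0,-1],
    [-0.25,-1,-0.05,0,0,0,-1],
    [-0.25,-1,-0.05,0,0,0,-1],
    [-0.25,-1,-0.05,0,0,0,-1],
    [-0.25,-1,-0.05,0,0,0,-1],
    [-0.25,-1,-0.05,0,0,0,-1],
    [-0.25,-1,-0.05,0,0,0,-1],
    [-0.25,-1,-0.05,0,0,0,-1],
    [-0.25,-1,-0.05,0,0,0,-1]
  ]
}}

```text
t: 15.7
tcp_pos: [0.5392, -0.1815, 0.1589]
tool_rot: [-0.006, 0.074, 0.997, 0.004]
force: [-0.0, -0.0, 0.0]
gripper_width: 0.0852
```

{"name": "servo_tool", "arguments": {
  "series": [
    [-0.25,-1,-0.05,0,0,0,-1],
    [-0.25,-1,-0.05,0,0,0,-1],
    [-0.25,-1,-0.05,0,0,0,-1],
    [-0.25,-1,-0.05,0,0,0,-1],
    [-0.25,-1,-0.05,0,0,0,-1],
    [0,0,0,0,0,1,-1],
    [0,0,0,0,0,1,-1],
    [0,0,0,0,0,1,-1],
    [0,0,0,0,0,1,-1],
    [0,0,0,0,0,1,-1]
  ]
}}

```text
t: 16.7
tcp_pos: [0.5416, -0.3006, 0.1506]
tool_rot: [-0.014, 0.257, 0.966, 0.004]
force: [0.0, -0.4, 0.6]
gripper_width: 0.0852
```

{"name": "servo_tool", "arguments": {
  "series": [
    [0,0,0,0,0,1,-1],
    [0,0,0,0,0,1,-1],
    [0,0,0,0,0,1,-1],
    [0,0,0,0,0,1,-1],
    [0,0,0,0,0,1,-1],
    [0,0,0,0,0,1,-1],
    [0,0,0,0,0,1,-1],
    [0,0,0,0,0,1,-1],
    [0,0,0,0,0,1,-1],
    [0,0,0,0,0,1,-1]
  ]
}}

```text
t: 17.7
tcp_pos: [0.5383, -0.3092, 0.1438]
tool_rot: [-0.018, 0.585, 0.811, -0.002]
force: [-0.1, -0.6, 0.6]
gripper_width: 0.0855
```

{"name": "servo_tool", "arguments": {
  "series": [
    [0,0,0,0,0,1,-1],
    [0,0,0,0,0,1,-1],
    [0,0,0,0,0,1,-1],
    [0,0,0,0,0,1,-1],
    [0,0,0,0,0,1,-1],
    [0,0,0,0,0,1,-1],
    [0,0,0,0,0,1,-1],
    [0,0,0,0,0,1,-1],
    [0,0,0,0,0,1,-1],
    [0,0,0,0,0,1,-1]
  ]
}}

```text
t: 18.7
tcp_pos: [0.5349, -0.3178, 0.1372]
tool_rot: [-0.02, 0.836, 0.549, -0.01]
force: [0.9, 0.1, -0.2]
gripper_width: 0.0853
```

{"name": "servo_tool", "arguments": {
  "series": [
    [0,0,0,0,0,1,-1],
    [0,0,0,0,0,1,-1],
    [0,0,0,0,0,1,-1],
    [0,0,0,0,0,1,-1],
    [0,0,0,0,0,1,-1],
    [0,0,0,0,0,1,-1],
    [0,0,0,0,0,1,-1],
    [0,0,0,0,0,1,-1],
    [0,0,0,0,0,1,-1],
    [0,0,0,0,0,1,-1]
  ]
}}

```text
t: 19.7
tcp_pos: [0.5314, -0.3262, 0.1304]
tool_rot: [-0.018, 0.976, 0.215, -0.019]
force: [0.1, 0.7, 0.5]
gripper_width: 0.0856
```

```bash
python3 - <<'E'
from h import *
import pickle
need((.599,-.333,.18),20)
c=cap('wrist','w5.png');pickle.dump(c,open('w5.pkl','wb'))
E
```

```text
t 19.7 tcp [ 0.5314 -0.3262  0.1304] psi 24.8 F [0.1 0.7 0.5] w 0.0856
 shift [ 2.85  1.61 -2.64] turn [-0.6   0.46  1.2 ] q [-0.71  0.3   1.75 -0.01  1.14  0.43]
```

View pics/w5.png

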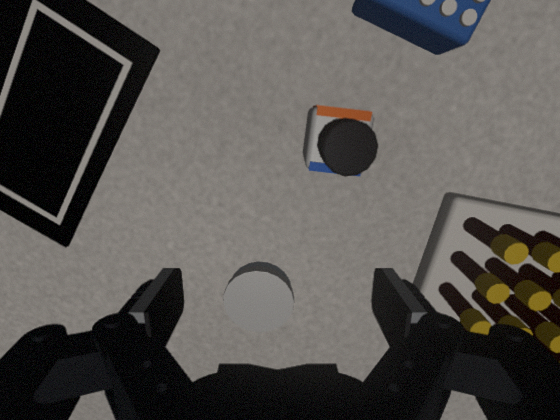

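The bottle cap is at (347,147), with the orange strip above it at (343,113) and the blue strip below at (335,169). The dish is under the gripper and well clear.

```bash
python3 - <<'E'
from h import *
import pickle
c=pickle.load(open('w5.pkl','rb'))
box=(300,95,385,185)
m=mask(c,(0,0,0),(180,255,50),box); v,u=np.nonzero(cv2.morphologyEx(m,cv2.MORPH_OPEN,np.ones((5,5))))
print('cap',rect(c,cv2.morphologyEx(m,cv2.MORPH_OPEN,np.ones((9,9))),.1))
print('blue',rect(c,mask(c,(100,120,60),(125,255,255),box),.06)); print('or',rect(c,mask(c,(5,120,80),(20,255,255),box),.06))
need((.599,-.333,.18),20)
E
```

```text
cap {'c': array([ 599.8, -333.5]), 'mean': array([ 600.2, -333.3]), 'wh': array([30. , 28.4]), 'a': -64.7, 'n': 2627}
blue {'c': array([ 583. , -340.4]), 'mean': array([ 579.8, -332.1]), 'wh': array([33.4,  5.5]), 'a': -71.1, 'n': 177}
or {'c': array([ 616.2, -329.1]), 'mean': array([ 616.5, -329.3]), 'wh': array([34.8,  6.3]), 'a': -71.5, 'n': 539}
t 19.75 tcp [ 0.5313 -0.3263  0.1302] psi 24.7 F [-0.  -0.1  0.5] w 0.0849
 shift [ 2.86  1.61 -2.65] turn [-0.6   0.46  1.17] q [-0.71  0.3   1.75 -0.01  1.14  0.44]
```

{"name": "servo_tool", "arguments": {
  "series": [
    [0,0,-0.5,-0.6,0.46,0.5,-1],
    [0.4,0.3,-0.3,0,0,0.5,-1],
    [0.8,0.5,0,0,0,0.5,-1],
    [0.9,0.5,0,0,0,0,-1],
    [0.6,0.2,0,0,0,0,-1],
    [0,0,0,0,0,0,-1]
  ]
}}

```text
t: 20.35
tcp_pos: [0.5925, -0.3409, 0.1433]
tool_rot: [-0.001, 0.987, 0.163, -0.001]
force: [-0.3, -0.0, -1.5]
gripper_width: 0.0855
```

```bash
python3 -c "
from h import *
need((.5998,-.3335,.066),18.7)"
```

```text
t 20.35 tcp [ 0.5925 -0.3409  0.1433] psi 18.8 F [-0.3 -0.  -1.5] w 0.0855
 shift [ 0.47 -0.22  3.86] turn [-0.04  0.01  0.01] q [-0.67  0.38  1.62  0.    1.14  0.57]
```

{"name": "servo_tool", "arguments": {
  "series": [
    [0.45,-0.22,0,-0.04,0,0,-1],
    [0,0,0,0,0,0,-1],
    [0,0,1,0,0,0,-1],
    [0,0,1,0,0,0,-1],
    [0,0,0.6,0,0,0,-1],
    [0,0,0,0,0,0,-1]
  ]
}}

```text
t: 20.95
tcp_pos: [0.5979, -0.3337, 0.0895]
tool_rot: [0.0, 0.986, 0.164, -0.001]
force: [-0.2, 0.0, 0.2]
gripper_width: 0.0854
```

```bash
python3 -c "
from h import *
need((.5998,-.3335,.066),18.7)"
```

```text
t 20.95 tcp [ 0.5979 -0.3337  0.0895] psi 18.9 F [-0.2  0.   0.2] w 0.0854
 shift [0.1  0.02 1.17] turn [-0.    0.03  0.05] q [-0.66  0.44  1.64 -0.    1.05  0.59]
```

{"name": "servo_tool", "arguments": {
  "series": [
    [0.1,0,0.6,0,0.03,0.05,-1],
    [0,0,0.5,0,0,0,-1],
    [0,0,0,0,0,0,0],
    [0,0,0,0,0,0,0.3],
    [0,0,0,0,0,0,1],
    [0,0,0,0,0,0,1],
    [0,0,0,0,0,0,1],
    [0,0,0,0,0,0,1]
  ]
}}

```text
t: 21.75
tcp_pos: [0.601, -0.3342, 0.069]
tool_rot: [0.002, 0.987, 0.162, 0.002]
force: [0.3, -0.4, -1.5]
gripper_width: 0.0287
```

```bash
python3 -c "
from h import *
need((.5998,-.3335,.17),18.7)"
```

```text
t 21.75 tcp [ 0.601  -0.3342  0.069 ] psi 18.7 F [ 0.3 -0.4 -1.5] w 0.0287
 shift [-0.03 -0.03 -5.05] turn [ 0.05 -0.03  0.  ] q [-0.65  0.47  1.65 -0.    1.02  0.59]
```

{"name": "servo_tool", "arguments": {
  "series": [
    [0,0,-0.3,0,0,0,1],
    [0,0,-0.7,0,0,0,1],
    [0,0,-1,0,0,0,1],
    [0,0,-1,0,0,0,1],
    [0,0,-1,0,0,0,1],
    [0,0,-1,0,0,0,1],
    [0,0,-1,0,0,0,1],
    [0,0,-1,0,0,0,1],
    [0,0,-0.3,0,0,0,1],
    [0,0,0,0,0,0,1]
  ]
}}

```text
t: 22.75
tcp_pos: [0.6005, -0.3335, 0.2291]
tool_rot: [0.003, 0.987, 0.163, 0.003]
force: [-0.1, 0.1, -1.1]
gripper_width: 0.0286
```

{"name": "servo_tool", "arguments": {
  "series": [
    [0,0,-0.03,0,0,-1,1],
    [0,0,-0.03,0,0,-1,1],
    [0,0,-0.03,0,0,-1,1],
    [0,0,-0.03,0,0,-1,1],
    [0,0,-0.03,0,0,-1,1],
    [0,0,-0.03,0,0,-1,1],
    [0,0,-0.03,0,0,-1,1],
    [0,0,-0.03,0,0,-1,1],
    [0,0,-0.03,0,0,-1,1],
    [0,0,-0.03,0,0,-1,1]
  ]
}}

```text
t: 23.75
tcp_pos: [0.5954, -0.3297, 0.2219]
tool_rot: [-0.006, 0.865, 0.503, -0.002]
force: [0.6, 0.8, -1.5]
gripper_width: 0.0285
```

{"name": "servo_tool", "arguments": {
  "series": [
    [0,0,-0.03,0,0,-1,1],
    [0,0,-0.03,0,0,-1,1],
    [0,0,-0.03,0,0,-1,1],
    [0,0,-0.03,0,0,-1,1],
    [0,0,-0.03,0,0,-1,1],
    [0,0,-0.03,0,0,-1,1],
    [0,0,-0.03,0,0,-1,1],
    [0,0,-0.03,0,0,-1,1],
    [0,0,-0.03,0,0,-1,1],
    [0,0,-0.03,0,0,-1,1]
  ]
}}

```text
t: 24.75
tcp_pos: [0.5895, -0.3253, 0.2113]
tool_rot: [-0.019, 0.629, 0.777, -0.0]
force: [0.5, -0.1, -1.5]
gripper_width: 0.0283
```

```bash
python3 - <<'E'
from h import *
need((.45,.28,.20),195)
E
```

```text
t 24.75 tcp [ 0.5895 -0.3253  0.2113] psi 102.0 F [ 0.5 -0.1 -1.5] w 0.0283
 shift [31.02 -0.48  1.49] turn [  0.07  -0.61 -23.23] q [-0.65  0.32  1.57  0.    1.29 -0.87]
```

{"name": "servo_tool", "arguments": {
  "series": [
    [0.5,0,0,0.07,-0.61,0,1],
    [0.9,0,0,0,0,0,1],
    [1,0,0,0,0,0,1],
    [1,0,0,0,0,0,1],
    [1,0,0,0,0,0,1],
    [1,0,0,0,0,0,1],
    [1,0,0,0,0,0,1],
    [1,0,0,0,0,0,1],
    [1,0,0,0,0,0,1],
    [1,0,0,0,0,0,1]
  ]
}}

```text
t: 25.75
tcp_pos: [0.5429, -0.1327, 0.1978]
tool_rot: [-0.013, 0.63, 0.776, -0.017]
force: [1.0, -0.5, -0.8]
gripper_width: 0.0287
```

{"name": "servo_tool", "arguments": {
  "series": [
    [1,0,0,0,0,0,1],
    [1,0,0,0,0,0,1],
    [1,0,0,0,0,0,1],
    [1,0,0,0,0,0,1],
    [1,0,0,0,0,0,1],
    [1,0,0,0,0,0,1],
    [1,0,0,0,0,0,1],
    [1,0,0,0,0,0,1],
    [1,0,0,0,0,0,1],
    [1,0,0,0,0,0,1]
  ]
}}

```text
t: 26.75
tcp_pos: [0.4954, 0.0787, 0.1971]
tool_rot: [-0.012, 0.629, 0.777, -0.017]
force: [-0.4, 0.6, -1.3]
gripper_width: 0.0289
```

```bash
python3 - <<'E'
from h import *
need((.45,.28,.20),195)
E
```

```text
t 26.75 tcp [0.4954 0.0787 0.1971] psi 102.0 F [-0.4  0.6 -1.3] w 0.0289
 shift [10.32 -0.14 -0.16] turn [ -0.49  -0.47 -23.25] q [-0.04 -0.04  2.01 -0.01  1.22 -0.24]
```

{"name": "servo_tool", "arguments": {
  "series": [
    [1,0,0,-0.25,-0.25,0,1],
    [1,0,0,-0.25,-0.25,0,1],
    [1,0,0,0,0,0,1],
    [1,0,0,0,0,0,1],
    [1,0,0,0,0,0,1],
    [1,0,0,0,0,0,1],
    [1,0,0,0,0,0,1],
    [1,0,0,0,0,0,1],
    [0.7,0,0,0,0,0,1],
    [0.3,0,0,0,0,0,1]
  ]
}}

```text
t: 27.75
tcp_pos: [0.4487, 0.2688, 0.1915]
tool_rot: [0.014, 0.627, 0.779, -0.013]
force: [-0.4, -0.3, -1.8]
gripper_width: 0.0284
```

{"name": "servo_tool", "arguments": {
  "series": [
    [0,0,-0.03,0,0,-1,1],
    [0,0,-0.03,0,0,-1,1],
    [0,0,-0.03,0,0,-1,1],
    [0,0,-0.03,0,0,-1,1],
    [0,0,-0.03,0,0,-1,1],
    [0,0,-0.03,0,0,-1,1],
    [0,0,-0.03,0,0,-1,1],
    [0,0,-0.03,0,0,-1,1],
    [0,0,-0.03,0,0,-1,1],
    [0,0,-0.03,0,0,-1,1]
  ]
}}

```text
t: 28.75
tcp_pos: [0.4444, 0.2697, 0.1972]
tool_rot: [0.008, 0.309, 0.951, -0.018]
force: [-0.2, -0.1, -1.5]
gripper_width: 0.0284
```

{"name": "servo_tool", "arguments": {
  "series": [
    [0,0,-0.03,0,0,-1,1],
    [0,0,-0.03,0,0,-1,1],
    [0,0,-0.03,0,0,-1,1],
    [0,0,-0.03,0,0,-1,1],
    [0,0,-0.03,0,0,-1,1],
    [0,0,-0.03,0,0,-1,1],
    [0,0,-0.03,0,0,-1,1],
    [0,0,-0.03,0,0,-1,1],
    [0,0,-0.03,0,0,-1,1],
    [0,0,-0.03,0,0,-1,1]
  ]
}}

```text
t: 29.75
tcp_pos: [0.4413, 0.2685, 0.2032]
tool_rot: [0.002, -0.049, 0.999, -0.021]
force: [-0.7, -0.1, -1.5]
gripper_width: 0.0284
```

```bash
python3 - <<'E'
from h import *
import pickle
need((.47,.30,.16),195)
c=cap('wrist','w6.png');t=cap('top');pickle.dump((c,t),open('w6.pkl','wb'))
T=mask(t,(75,90,40),(100,255,255),(125,190,175,230)); print('teal',rect(t,T,.12))
E
```

```text
t 29.75 tcp [0.4413 0.2685 0.2032] psi -174.4 F [-0.7 -0.1 -1.5] w 0.0284
 shift [-1.58  1.52  2.1 ] turn [-0.6  -0.03 -2.35] q [ 0.37 -0.03  1.98 -0.04  1.2  -1.28]
teal {'c': array([580.3, 329.5]), 'mean': array([580.3, 329.6]), 'wh': array([68.9, 24.8]), 'a': -73.5, 'n': 241}
```

View pics/w6.png

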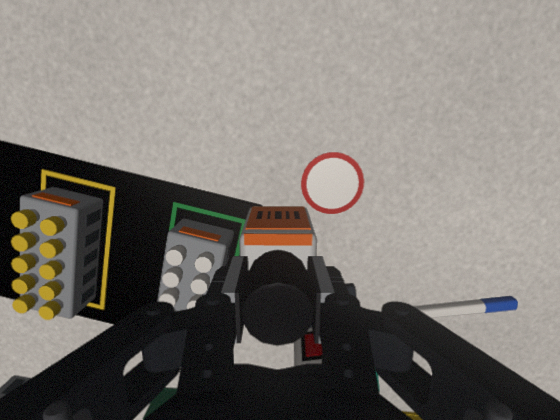

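The bottle is held with the orange label facing the camera, so blue faces the scanner. The red window shows at (312,345) and the spot at (332,183). I'm correcting the tilt and approaching along the scanner's axis.

{"name": "servo_tool", "arguments": {
  "series": [
    [0,0,0.3,-0.3,0,-0.9,1],
    [0,0,0.5,-0.3,0,-0.9,1],
    [0,0,0.5,0,0,-0.8,1],
    [0,0,0.5,0,0,0,1],
    [0,0,0.3,0,0,0,1],
    [0,0,0,0,0,0,1]
  ]
}}

```text
t: 30.45
tcp_pos: [0.4409, 0.268, 0.1602]
tool_rot: [0.0, -0.135, 0.991, 0.001]
force: [0.2, 0.3, -0.8]
gripper_width: 0.0282
```

```bash
python3 - <<'E'
from h import *
import pickle
need((.5215,.3125,.129),196)
c,t=pickle.load(open('w6.pkl','rb'))
b=(290,140,375,225)
m=cv2.bitwise_or(mask(c,(0,120,80),(8,255,255),b),mask(c,(170,120,80),(180,255,255),b))
m[:, :]=cv2.morphologyEx(m,cv2.MORPH_OPEN,np.ones((2,2)))
n,l,st,_=cv2.connectedComponentsWithStats(m);k=1+np.argmax(st[1:,4]);print('spot',rect(c,(l==k).astype(np.uint8),0))
t=c;b=(295,325,330,362)
m=cv2.bitwise_or(mask(c,(0,120,60),(8,255,255),b),mask(c,(170,120,60),(180,255,255),b));v,u=np.nonzero(m);print(u.min(),u.max(),v.min(),v.max())
for z in(.08,.09,.1): print(z,onz(c,[[u.min(),v.min()],[u.min(),v.max()]],z).round(4).tolist())
E
```

```text
t 30.45 tcp [0.4409 0.268  0.1602] psi -164.4 F [ 0.2  0.3 -0.8] w 0.0282
 shift [-4.48  1.06  1.56] turn [ 0.02  0.01 -0.11] q [ 0.35  0.01  2.03  0.    1.11 -1.49]
spot {'c': array([433.2, 320.7]), 'mean': array([432.5, 320.2]), 'wh': array([67.2, 66.1]), 'a': 50.7, 'n': 811}
305 321 334 356
0.08 [[0.5676, 0.3032, 0.08], [0.5933, 0.3064, 0.08]]
0.09 [[0.5603, 0.3019, 0.09], [0.5849, 0.305, 0.09]]
0.1 [[0.5529, 0.3006, 0.1], [0.5766, 0.3035, 0.1]]
```

{"name": "servo_tool", "arguments": {
  "series": [
    [-0.5,0.2,0.3,0,0,-0.1,1],
    [-0.8,0.2,0.4,0,0,0,1],
    [-0.8,0.2,0.4,0,0,0,1],
    [-0.8,0.2,0.3,0,0,0,1],
    [-0.6,0.15,0.1,0,0,0,1],
    [-0.4,0,0,0,0,0,1],
    [0,0,0,0,0,0,1]
  ]
}}

```text
t: 31.15
tcp_pos: [0.5145, 0.31, 0.1313]
tool_rot: [0.002, -0.136, 0.991, 0.001]
force: [0.4, -0.7, -1.5]
gripper_width: 0.0288
```

```bash
python3 - <<'E'
from h import *
need((.5215,.3125,.129),196)
E
```

```text
t 31.15 tcp [0.5145 0.31   0.1313] psi -164.4 F [ 0.4 -0.7 -1.5] w 0.0288
 shift [-0.37  0.03  0.12] turn [ 0.01  0.06 -0.1 ] q [ 0.37  0.22  1.85  0.    1.07 -1.47]
```

Final nudge, then I hold blue at the window and check the scene camera.

{"name": "servo_tool", "arguments": {
  "series": [
    [-0.38,0.03,0.12,0,0.06,-0.1,1],
    [0,0,0,0,0,0,1],
    [0,0,0,0,0,0,1],
    [0,0,0,0,0,0,1]
  ]
}}

```text
t: 31.55
tcp_pos: [0.5216, 0.3124, 0.1295]
tool_rot: [-0.0, -0.139, 0.99, 0.0]
force: [0.1, -0.1, -1.7]
gripper_width: 0.0286
```

```bash
python3 - <<'E'
from h import *
need((.5215,.3125,.129),196)
s=cap('scene');w=cap('wrist')
a=cv2.cvtColor(s['pixels'][170:300,330:470],cv2.COLOR_RGB2BGR);a=cv2.resize(a,None,fx=2.8,fy=2.8,interpolation=cv2.INTER_CUBIC)
b=cv2.cvtColor(w['pixels'][120:400,180:400],cv2.COLOR_RGB2BGR);b=cv2.resize(b,(int(220*a.shape[0]/280),a.shape[0]))
cv2.imwrite('pics/blue.png',np.hstack([a,b]))
E
```

```text
t 31.55 tcp [0.5216 0.3124 0.1295] psi -164.0 F [ 0.1 -0.1 -1.7] w 0.0286
 shift [0.01 0.   0.03] turn [ 0.01 -0.   -0.  ] q [ 0.37  0.24  1.83  0.    1.07 -1.48]
```

View pics/blue.png

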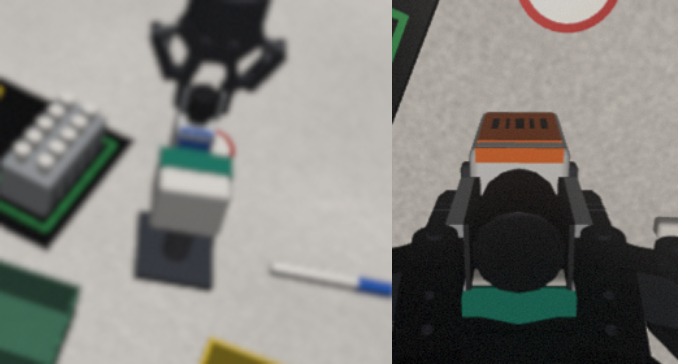

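The blue label faces the window, with the bottle square to the scanner and centred on the teal stripe (cap at 518, stripe 462–577). I'll hold a bit longer, then turn it.

{"name": "servo_tool", "arguments": {
  "series": [
    [0,0,0,0,0,0,1],
    [0,0,0,0,0,0,1],
    [0,0,0,0,0,0,1],
    [0,0,0,0,0,0,1],
    [0,0,0,0,0,0,1],
    [0,0,0,0,0,0,1],
    [0,0,0,0,0,0,1],
    [0,0,0,0,0,1,1],
    [0,0,0,0,0,1,1],
    [0,0,0,0,0,1,1]
  ]
}}

```text
t: 32.65
tcp_pos: [0.5211, 0.3124, 0.1297]
tool_rot: [-0.0, -0.031, 1.0, 0.0]
force: [-0.2, 0.9, -1.4]
gripper_width: 0.0288
```

{"name": "servo_tool", "arguments": {
  "series": [
    [0,0,0,0,0,1,1],
    [0,0,0,0,0,1,1],
    [0,0,0,0,0,1,1],
    [0,0,0,0,0,1,1],
    [0,0,0,0,0,1,1],
    [0,0,0,0,0,1,1],
    [0,0,0,0,0,1,1],
    [0,0,0,0,0,1,1]
  ]
}}

```text
t: 33.45
tcp_pos: [0.5212, 0.3124, 0.1296]
tool_rot: [-0.0, 0.257, 0.966, 0.0]
force: [0.1, -0.7, -1.2]
gripper_width: 0.0287
```

```bash
python3 - <<'E'
from h import *
need((.5215,.3125,.129),16.1)
E
```

```text
t 33.45 tcp [0.5212 0.3124 0.1296] psi 150.2 F [ 0.1 -0.7 -1.2] w 0.0287
 shift [-0.01  0.01  0.03] turn [-1.000e-02 -1.000e-02  3.352e+01] q [ 0.37  0.24  1.83  0.    1.07 -0.68]
```

{"name": "servo_tool", "arguments": {
  "series": [
    [0,0,0,0,0,1,1],
    [0,0,0,0,0,1,1],
    [0,0,0,0,0,1,1],
    [0,0,0,0,0,1,1],
    [0,0,0,0,0,1,1],
    [0,0,0,0,0,1,1],
    [0,0,0,0,0,1,1],
    [0,0,0,0,0,1,1],
    [0,0,0,0,0,1,1],
    [0,0,0,0,0,1,1]
  ]
}}

```text
t: 34.45
tcp_pos: [0.5213, 0.3124, 0.1294]
tool_rot: [-0.001, 0.585, 0.811, -0.0]
force: [0.6, 0.9, -1.5]
gripper_width: 0.0286
```

{"name": "servo_tool", "arguments": {
  "series": [
    [0,0,0,0,0,1,1],
    [0,0,0,0,0,1,1],
    [0,0,0,0,0,1,1],
    [0,0,0,0,0,1,1],
    [0,0,0,0,0,1,1],
    [0,0,0,0,0,1,1],
    [0,0,0,0,0,1,1],
    [0,0,0,0,0,1,1],
    [0,0,0,0,0,1,1],
    [0,0,0,0,0,1,1]
  ]
}}

```text
t: 35.45
tcp_pos: [0.5214, 0.3125, 0.1292]
tool_rot: [-0.001, 0.835, 0.55, -0.0]
force: [0.1, -0.5, -1.2]
gripper_width: 0.0286
```

{"name": "servo_tool", "arguments": {
  "series": [
    [0,0,0,0,0,1,1],
    [0,0,0,0,0,1,1],
    [0,0,0,0,0,1,1],
    [0,0,0,0,0,1,1],
    [0,0,0,0,0,1,1],
    [0,0,0,0,0,1,1],
    [0,0,0,0,0,1,1],
    [0,0,0,0,0,1,1],
    [0,0,0,0,0,1,1],
    [0,0,0,0,0,1,1]
  ]
}}

```text
t: 36.45
tcp_pos: [0.5216, 0.3125, 0.1291]
tool_rot: [-0.0, 0.976, 0.217, -0.0]
force: [-0.6, -0.2, -1.2]
gripper_width: 0.0287
```

```bash
python3 - <<'E'
from h import *
need((.5215,.3125,.129),16.1)
E
```

```text
t 36.45 tcp [0.5216 0.3125 0.1291] psi 25.0 F [-0.6 -0.2 -1.2] w 0.0287
 shift [-0.01 -0.    0.  ] turn [-0.01  0.01  2.23] q [0.37 0.24 1.83 0.   1.07 1.51]
```

{"name": "servo_tool", "arguments": {
  "series": [
    [0,0,0,0,0,1,1],
    [0,0,0,0,0,1,1],
    [0,0,0,0,0,0.2,1],
    [0,0,0,0,0,0,1],
    [0,0,0,0,0,0,1],
    [0,0,0,0,0,0,1],
    [0,0,0,0,0,0,1],
    [0,0,0,0,0,0,1],
    [0,0,0,0,0,0,1],
    [0,0,0,0,0,0,1]
  ]
}}

```text
t: 37.45
tcp_pos: [0.5217, 0.3126, 0.129]
tool_rot: [-0.0, 0.99, 0.139, -0.0]
force: [-0.5, 0.3, -1.1]
gripper_width: 0.0286
```

```bash
python3 - <<'E'
from h import *
need((.432,.3205,.085),16.1)
s=cap('scene');w=cap('top')
a=cv2.cvtColor(s['pixels'][170:300,330:470],cv2.COLOR_RGB2BGR);a=cv2.resize(a,None,fx=2.8,fy=2.8,interpolation=cv2.INTER_CUBIC)
w=cap('wrist');b=cv2.cvtColor(w['pixels'],cv2.COLOR_RGB2BGR)
b=cv2.resize(b,(int(560*a.shape[0]/420*.8),a.shape[0]))
cv2.imwrite('pics/orange.png',np.hstack([a,b]))
E
```

```text
t 37.45 tcp [0.5217 0.3126 0.129 ] psi 16.0 F [-0.5  0.3 -1.1] w 0.0286
 shift [-4.2  -1.62  2.21] turn [-0.01  0.01 -0.02] q [0.37 0.24 1.83 0.   1.07 1.66]
```

View pics/orange.png

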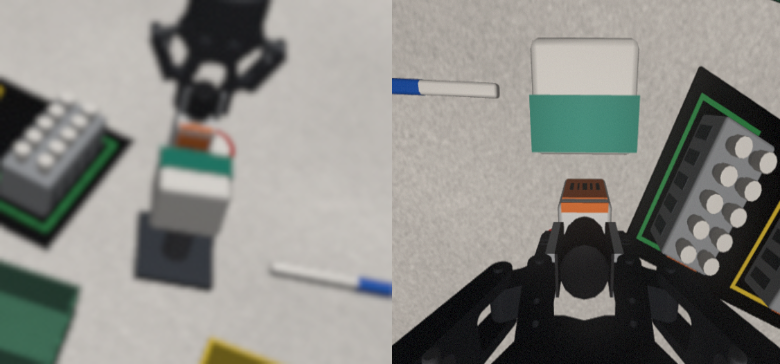

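Orange now faces the window, square and centred. I'm moving to the spot.

{"name": "servo_tool", "arguments": {
  "series": [
    [-0.6,0,0,0,0,0,1],
    [-0.7,-0.3,0.2,0,0,0,1],
    [-0.7,-0.3,0.4,0,0,0,1],
    [-0.7,-0.3,0.4,0,0,0,1],
    [-0.7,-0.3,0.4,0,0,0,1],
    [-0.5,-0.3,0.4,0,0,0,1],
    [-0.2,-0.1,0.2,0,0,0,1],
    [0,0,0,0,0,0,1]
  ]
}}

```text
t: 38.4
tcp_pos: [0.4268, 0.3195, 0.0878]
tool_rot: [-0.0, 0.99, 0.139, -0.001]
force: [-0.4, 0.4, -1.3]
gripper_width: 0.0287
```

```bash
python3 - <<'E'
from h import *
need((.432,.3205,.0695),16.1)
E
```

```text
t 38.4 tcp [0.4268 0.3195 0.0878] psi 16.0 F [-0.4  0.4 -1.3] w 0.0287
 shift [0.27 0.02 0.91] turn [-0.01  0.02 -0.02] q [0.45 0.14 2.03 0.   0.97 1.74]
```

{"name": "servo_tool", "arguments": {
  "series": [
    [0.27,0.02,0,0,0,0,1],
    [0,0,0.3,0,0,0,1],
    [0,0,0.2,0,0,0,1],
    [0,0,0.15,0,0,0,1],
    [0,0,0.1,0,0,0,1],
    [0,0,0,0,0,0,1]
  ]
}}

```text
t: 39.0
tcp_pos: [0.4357, 0.3209, 0.0728]
tool_rot: [-0.001, 0.99, 0.139, 0.001]
force: [-0.4, 0.5, -1.0]
gripper_width: 0.0283
```

```bash
python3 - <<'E'
from h import *
need((.432,.3205,.0693),16.1)
E
```

```text
t 39.0 tcp [0.4357 0.3209 0.0728] psi 15.9 F [-0.4  0.5 -1. ] w 0.0283
 shift [-0.19 -0.03  0.17] turn [-0.01 -0.03 -0.04] q [0.45 0.18 2.02 0.   0.94 1.74]
```

{"name": "servo_tool", "arguments": {
  "series": [
    [-0.13,0,0,0,-0.03,0,1],
    [0,0,0.06,0,0,0,1],
    [0,0,0.05,0,0,0,1],
    [0,0,0.05,0,0,0,1],
    [0,0,0,0,0,0,1]
  ]
}}

```text
t: 39.5
tcp_pos: [0.4331, 0.3202, 0.0696]
tool_rot: [-0.001, 0.99, 0.139, 0.0]
force: [0.5, -1.0, -1.1]
gripper_width: 0.0286
```

```bash
python3 - <<'E'
from h import *
need((.432,.3205,.069),16.1)
E
```

```text
t 39.5 tcp [0.4331 0.3202 0.0696] psi 15.9 F [ 0.5 -1.  -1.1] w 0.0286
 shift [-0.05 -0.03  0.03] turn [-0.01 -0.01 -0.04] q [0.45 0.18 2.02 0.   0.93 1.74]
```

{"name": "servo_tool", "arguments": {
  "series": [
    [0,0,0.05,0,0,0,1],
    [0,0,0.05,0,0,0,1],
    [0,0,0,0,0,0,1]
  ]
}}

```text
t: 39.8
tcp_pos: [0.4337, 0.3204, 0.0685]
tool_rot: [-0.001, 0.99, 0.139, 0.001]
force: [0.1, -0.6, 0.5]
gripper_width: 0.0285
```

The force changed from −1.2 N to +0.5 N, so the base is on the table. Releasing and rising.

{"name": "servo_tool", "arguments": {
  "series": [
    [0,0,0,0,0,0,0.2],
    [0,0,0,0,0,0,-0.2],
    [0,0,0,0,0,0,-1],
    [0,0,0,0,0,0,-1],
    [0,0,-0.5,0,0,0,-1],
    [0,0,-1,0,0,0,-1],
    [0,0,-1,0,0,0,-1],
    [0,0,-1,0,0,0,-1],
    [0,0,-1,0,0,0,-1],
    [0,0,-1,0,0,0,-1]
  ]
}}

```text
t: 40.8
tcp_pos: [0.432, 0.3196, 0.1823]
tool_rot: [0.0, 0.99, 0.139, -0.001]
force: [0.5, 0.0, -0.0]
gripper_width: 0.0857
```

{"name": "servo_tool", "arguments": {
  "series": [
    [-0.8,0,-0.8,0,0,0,-1],
    [-0.8,0,-0.8,0,0,0,-1],
    [-0.8,0.8,-0.5,0,0,0,-1],
    [0,0.8,-0.5,0,0,0,-1],
    [0,0,0,0,0,0,-1],
    [0,0,0,0,0,0,-1],
    [0,0,0,0,0,0,-1]
  ]
}}

```text
t: 41.5
tcp_pos: [0.3953, 0.2762, 0.2459]
tool_rot: [-0.002, 0.99, 0.139, 0.006]
force: [0.5, -0.1, 0.7]
gripper_width: 0.0853
```

```bash
python3 - <<'E'
from h import *
need((.432,.3205,.2),16.1)
w=cap('wrist','w8.png');t=cap('top')
G=mask(t,(45,80,30),(90,255,255),(185,185,235,260)); print('green',rect(t,G,.006))
caps(t,(22,100,100),(35,255,255),(245,205,275,262),amin=3)
a=cv2.cvtColor(t['pixels'][180:300,110:420],cv2.COLOR_RGB2BGR);a=cv2.resize(a,None,fx=2.58,fy=2.3,interpolation=cv2.INTER_CUBIC)
b=cv2.cvtColor(w['pixels'],cv2.COLOR_RGB2BGR);b=cv2.resize(b,(430,322))
o=np.zeros((a.shape[0]+322,800,3),np.uint8);o[:a.shape[0],:a.shape[1]]=a[:,:800];o[a.shape[0]:,:430]=b
cv2.imwrite('pics/end.png',o)
E
```

```text
t 41.5 tcp [0.3953 0.2762 0.2459] psi 16.0 F [ 0.5 -0.1  0.7] w 0.0853
 shift [ 2.35 -1.62  2.33] turn [-0.05 -0.17 -0.03] q [ 0.4  -0.17  2.03  0.    1.27  1.69]
green {'c': array([553. , 178.5]), 'mean': array([554.8, 167.1]), 'wh': array([162.5,  87. ]), 'a': -8.3, 'n': 305}
caps 23 [15, 12, 21, 18, 18, 15, 16, 16, 15, 20, 15, 16, 16, 12, 19, 21, 15, 22, 15, 18, 12, 18, 14] c [524.3  24.8] rect 527.8 24.6 145.4 74.9 a 3.1
```

View pics/end.png

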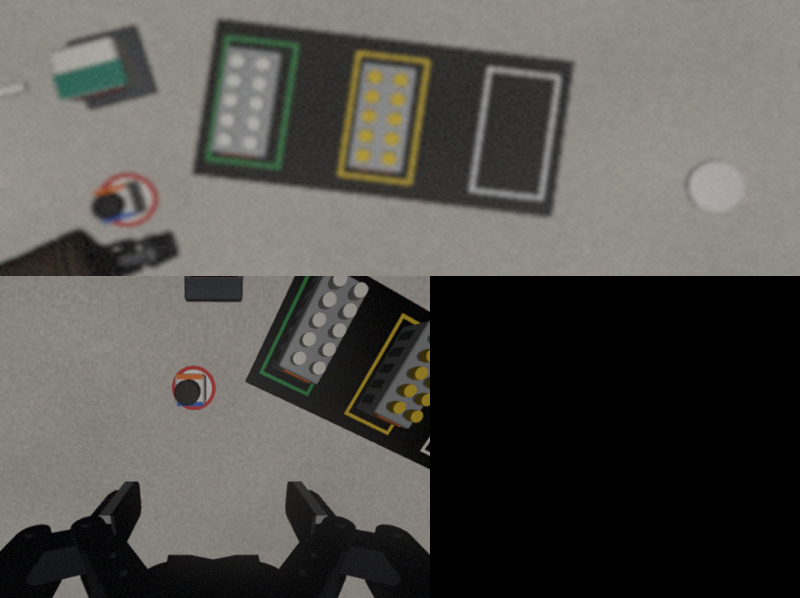

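Both racks are inside their outlines and the bottle stands on the mark; it only seems to lean because of perspective. I'll do one numeric check and hand in.

```bash
python3 - <<'E'
from h import *
w=cap('wrist')
b=(215,110,290,185)
k=cv2.morphologyEx(mask(w,(0,0,0),(180,255,55),b),cv2.MORPH_OPEN,np.ones((9,9)));print('cap',rect(w,k,.1))
m=cv2.bitwise_or(mask(w,(0,120,80),(4,255,255),b),mask(w,(170,120,80),(180,255,255),b));print('spot',rect(w,m,0))
print(ctrl.state()['joint_vel'].round(3))
ctrl.close_job()
E
```

```text
cap {'c': array([433. , 319.2]), 'mean': array([433.4, 319.3]), 'wh': array([27.9, 27.2]), 'a': -74.1, 'n': 852}
spot {'c': array([432.5, 318.8]), 'mean': array([437.2, 313.5]), 'wh': array([66.2, 64.9]), 'a': 58.9, 'n': 533}
[-0.001  0.002  0.001  0.001  0.001 -0.001]
the job is handed in; nothing more can be done
```

I did the changeover in the order asked and handed the job in at about 41.5 s of the 72 s limit.

- **Racks:** I slid each one in a side grip at constant height: the white-capped rack to the green outline first, then the yellow-capped one into the yellow outline. While each was still gripped, its centre measured within about 1 mm of the bay's. The white rack was within about 0.1° of square and the gripper was within 0.2° for the yellow. The final views show both inside their outlines.
- **Bottle at the scanner:** I gripped it by the cap and held it upright, level with the red window, about 3 cm in front of it by calculation. Blue faced the window for about 1 s, then orange for about 0.7 s, turned in place without releasing it. The camera crops showed it square and centred on the scanner's stripe both times.
- **Bottle on the mark:** I set it down on light contact, then released. The last check put the cap within about 1 mm of the mark's centre.

**Checks that failed or disagreed:**
- The last automatic count of the yellow caps in the top view failed because it mixed in pieces of the outline. After release, the yellow rack was checked by eye only.
- While the yellow rack was gripped, the wrist force read up to 3.3 N downward, close to the rack's weight. I pressed down slightly before sliding. Its height changed by less than 0.3 mm during the slide, and the tool leaned by up to about 0.5°.

The bystanders in view (dish, marker, scanner) stayed where they were. I did not measure the others again.

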